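# Line up crystal towers by height beside the geode

### The job

Customers have left the four polished crystal towers standing about the stall. Stand them on the four round bases along the white display plank, one in the middle of each base, in order of height: the tallest on the base next to the amethyst geode, and each one shorter than the last going away from it. Handle them gently: set them down upright, and do not drop one or knock one over.

Things in the scene. Friction and masses are not known exactly. Their poses are not given: they have to be found in the camera images.
- jasper_mid (a point): Polished crystal tower, orange-red (red jasper): an upright six-sided prism with a pointed six-sided top, standing loose on its flat foot. 110 mm tall over all, 36 mm across flats; the flat sides are upright from the foot to 79 mm, the point tapers above. This point is on its axis half-way up, 55 mm above the foot. z is up along the tower; x is square to one pair of flats (flats also at 60 and 120 degrees from it). 100 to 400 g.
- amethyst_mid (a point): Polished crystal tower, purple (amethyst): an upright six-sided prism with a pointed six-sided top, standing loose on its flat foot. 92 mm tall over all, 34 mm across flats; the flat sides are upright from the foot to 66 mm, the point tapers above. This point is on its axis half-way up, 46 mm above the foot. z is up along the tower; x is square to one pair of flats (flats also at 60 and 120 degrees from it). 100 to 400 g.
- green_mid (a point): Polished crystal tower, green (aventurine): an upright six-sided prism with a pointed six-sided top, standing loose on its flat foot. 74 mm tall over all, 38 mm across flats; the flat sides are upright from the foot to 53 mm, the point tapers above. This point is on its axis half-way up, 37 mm above the foot. z is up along the tower; x is square to one pair of flats (flats also at 60 and 120 degrees from it). 100 to 400 g.
- rose_mid (a point): Polished crystal tower, pale pink (rose quartz): an upright six-sided prism with a pointed six-sided top, standing loose on its flat foot. 56 mm tall over all, 35 mm across flats; the flat sides are upright from the foot to 40 mm, the point tapers above. This point is on its axis half-way up, 28 mm above the foot. z is up along the tower; x is square to one pair of flats (flats also at 60 and 120 degrees from it). 100 to 400 g.
- base_light: Round display base of light wood with a pale felt disc on its top, 60 mm across the top, 14 mm high, fixed on the white plank (90 x 600 mm, its top 20 mm above the table). Origin: centre of its underside; a tower's foot goes 14 mm above it. One of four in a row about 85 mm apart, in varying order; its colour does not matter.
- base_red: Round display base of red-brown wood with a pale felt disc on its top, 60 mm across the top, 14 mm high, fixed on the white plank (90 x 600 mm, its top 20 mm above the table). Origin: centre of its underside; a tower's foot goes 14 mm above it. One of four in a row about 85 mm apart, in varying order; its colour does not matter.
- base_dark: Round display base of very dark brown wood with a pale felt disc on its top, 60 mm across the top, 14 mm high, fixed on the white plank (90 x 600 mm, its top 20 mm above the table). Origin: centre of its underside; a tower's foot goes 14 mm above it. One of four in a row about 85 mm apart, in varying order; its colour does not matter.
- base_grey: Round display base of grey-painted wood with a pale felt disc on its top, 60 mm across the top, 14 mm high, fixed on the white plank (90 x 600 mm, its top 20 mm above the table). Origin: centre of its underside; a tower's foot goes 14 mm above it. One of four in a row about 85 mm apart, in varying order; its colour does not matter.
- geode: Amethyst geode: grey-brown rock bowl with a white rim, full of purple crystals, 86 mm across, 56 mm high, fixed at one end (either) of the row, about 110 mm from the nearest base centre. Origin: centre of its underside. A pink card 45 mm high is fixed at the row's other end. Goods among the towers are under 30 mm tall, 25 mm or more from any tower; cartons 60 mm high stand behind.
Things that resemble listed ones, but are neither listed nor needed, are in the scene too. Leave any blue look-alike of the part that bears rose_mid alone. What is shaped like the part that bears jasper_mid but pink is not meant.

How it is judged:
At the end, for the whole second after the job is handed in: The towers stand in order of height with the tallest on the base nearest the geode and the shortest on the farthest base; each is within 12 mm of the middle of its base, foot on the base (height within 5 mm), upright within 0.1 rad, released and at rest (((horizontal distance between jasper_mid and base_light below 0.012 m and horizontal distance between base_light and geode below 0.1525 m) or (horizontal distance between jasper_mid and base_red below 0.012 m and horizontal distance between base_red and geode below 0.1525 m) or (horizontal distance between jasper_mid and base_dark below 0.012 m and horizontal distance between base_dark and geode below 0.1525 m) or (horizontal distance between jasper_mid and base_grey below 0.012 m and horizontal distance between base_grey and geode below 0.1525 m)) and height (world z) of jasper_mid between 0.084 and 0.094 m and angle between each of jasper_mid, amethyst_mid, green_mid, rose_mid's own z axis and vertical below 0.1 rad and linear speed of each of tower_jasper, tower_amethyst, tower_green, tower_rose below 0.02 m/s and angular speed of each of tower_jasper, tower_amethyst, tower_green, tower_rose below 0.2 rad/s and ((horizontal distance between amethyst_mid and base_light below 0.012 m and horizontal distance between base_light and geode between 0.1525 and 0.2375 m) or (horizontal distance between amethyst_mid and base_red below 0.012 m and horizontal distance between base_red and geode between 0.1525 and 0.2375 m) or (horizontal distance between amethyst_mid and base_dark below 0.012 m and horizontal distance between base_dark and geode between 0.1525 and 0.2375 m) or (horizontal distance between amethyst_mid and base_grey below 0.012 m and horizontal distance between base_grey and geode between 0.1525 and 0.2375 m)) and height (world z) of amethyst_mid between 0.075 and 0.085 m and ((horizontal distance between green_mid and base_light below 0.012 m and horizontal distance between base_light and geode between 0.2375 and 0.3225 m) or (horizontal distance between green_mid and base_red below 0.012 m and horizontal distance between base_red and geode between 0.2375 and 0.3225 m) or (horizontal distance between green_mid and base_dark below 0.012 m and horizontal distance between base_dark and geode between 0.2375 and 0.3225 m) or (horizontal distance between green_mid and base_grey below 0.012 m and horizontal distance between base_grey and geode between 0.2375 and 0.3225 m)) and height (world z) of green_mid between 0.066 and 0.076 m and ((horizontal distance between rose_mid and base_light below 0.012 m and horizontal distance between base_light and geode above 0.3225 m) or (horizontal distance between rose_mid and base_red below 0.012 m and horizontal distance between base_red and geode above 0.3225 m) or (horizontal distance between rose_mid and base_dark below 0.012 m and horizontal distance between base_dark and geode above 0.3225 m) or (horizontal distance between rose_mid and base_grey below 0.012 m and horizontal distance between base_grey and geode above 0.3225 m)) and height (world z) of rose_mid between 0.057 and 0.067 m); the robot touches nothing.
It fails at once if a tower is knocked over (leans more than 40 degrees) (angle between any of jasper_mid, amethyst_mid, green_mid, rose_mid's own z axis and vertical above 0.7 rad).
It fails at once if a tower is dropped or thrown (moves faster than 0.6 m/s, a fall of about 2 cm, while no finger touches it) ((linear speed of tower_jasper above 0.6 m/s and contact force between the fingers and tower_jasper below 0.01 N) or (linear speed of tower_amethyst above 0.6 m/s and contact force between the fingers and tower_amethyst below 0.01 N) or (linear speed of tower_green above 0.6 m/s and contact force between the fingers and tower_green below 0.01 N) or (linear speed of tower_rose above 0.6 m/s and contact force between the fingers and tower_rose below 0.01 N)).
It also fails if it takes over 109 s, if anything falls off the work surface, if the arm or the gripper's body presses on something with over 40 N, if the wrist force passes 120 N, or if a joint passes its speed limit or range.

### The arm

A 7-joint arm with a two-finger parallel gripper is mounted at the origin on the work surface. World frame = base frame: x ahead of the robot, y to its left, z up, the work surface at z = 0. Lengths are in m, angles in rad, forces in N, time in s.
With the tool pointing down it reaches from about 0.425 to 0.925 m from the base axis. Payload 6.8 kg.
Tool frame: the origin (TCP) lies at the very end of the fingers, on their centre line; the grasp point (between the pads) lies 19 mm behind it; z points along the fingers, y is the line along which they close (so a half turn about z gives the same grasp; the last joint's range is limited). The gripper opens to 85 mm and grips with 20 to 120 N. Pads are 22 mm wide; open, the fingers measure 114 mm over their backs; the gripper's body (76 mm by 85 mm) begins 54 mm behind the grasp point. The pads swing forward as they close: fully open they stand 13 mm farther back than shut.
Start: joints at [-0.108, 0.477, 0.022, 1.555, -0.011, 1.109, -0.083], TCP at [0.675, 0, 0.231] pointing down, gripper open.
Joint ranges: [-2.96, 2.96], [-0.34, 2.1], [-1.41, 1.46], [0.24, 2.44], [-1.37, 4.51], [0.17, 1.92], [-2.96, 2.96]. Speed limits (rad/s): [2.39, 2.39, 3.14, 3.14, 3.14, 3.14, 3.14].

### API

Orientations are given as a unit quaternion [w, x, y, z].
In Python, from station import get_obs, read_camera, hand_in gives the robot as it stands.
- The arm moves only by the tool arm_command, never from a script. Its argument "commands" is one flat list of numbers, 7 for each row, row after row: the shift along the tool's x, y, z in m, then the turn, a rotation vector about the tool's x, y, z in degrees, then the opening, from 0 (shut) to 1 (fully open). In form: [tx, ty, tz, rx, ry, rz, fingers, tx, ty, tz, rx, ry, rz, fingers, ...]. A call has 1 to 8 rows; each row is the pose to reach, as a shift and turn from the pose commanded when the call began, along the tool's axes at that moment; what a row does not reach only later rows make up. A row lasts 1/10 s, in which the tool goes at most 50 mm and 8.59 degrees, less where a joint would pass 70% of its speed; a pose out of reach is approached as far as the arm can. A call with a gripper value outside its range is refused whole. The fingers move at their own pace and stop on an object; "force" is the grip in N (left out, the last holds). Time passes only in rows, so rows that repeat a pose let the fingers close. It gives the time, the measured TCP pose, the force, the opening and the grip force at its end, in the units of the state.
- get_obs(): the state, without advancing time (a new reading comes with each control period).
- read_camera(name): name is "scene" or "side" or "wrist"; returns a dict with "img" (420x560x3 uint8, red, green, blue), "camera_matrix" (3x3 intrinsics, pixels), "pose" (4x4, takes a point from camera to world coordinates). Camera axes: x right, y down, z forward; pixel columns grow to the right and rows downward; lengths in m; the calibration is good to about 2 mm. A picture is of the moment at which its call begins. There is no depth.
- hand_in(): hands the job in; it is judged then, once.
The state is a dict: "t": time; "q": joint angles; "joint_vel": joint speeds; "joint_torque": joint torques, N m; "eef_pos": TCP position; "tool_rot": TCP orientation; "contact_force": force on the tool from outside, world axes, zero at the start; "torque": the same for the moment, N m; "gripper_width": opening from 0.0 (shut) to 1.0 (fully open); "grasp_force": force on a finger pad.
Only numpy, scipy, OpenCV 4.12 (cv2) and the standard library are available. Lean on these libraries where they do the work, as an engineer would, in place of code of your own. Each camera call takes 0.05 s, during which the arm holds its last target. There are 200 camera calls.

## Working session

There is one attempt and no reset: what is moved stays moved. The work goes in short steps, Python scripts to look and compute and a tool call to move; the robot and the scene stay as the last step left them, time stands still between calls to the robot, and variables do not carry over. Pictures are saved under pics/ and viewed, at most 17 in all, crops included, and the job is handed in when it is done.

Besides the shell and the picture viewer there is one more tool, called by a JSON object that holds its "name" and its "arguments". arm_command: Moves the arm, as the interface text tells. Its arguments: {"type":"object","properties":{"commands":{"type":"array","items":{"type":"number"}},"force":{"type":"number"}},"required":["commands"]}

```bash
mkdir -p pics; cat > h.py <<'E'
import cv2,numpy as np,json
from station import get_obs,read_camera,hand_in
def snap(n,f):
    c=read_camera(n); cv2.imwrite('pics/'+f+'.png',c['img'][:,:,::-1]); np.savez('pics/'+f+'.npz',**{k:np.array(c[k]) for k in('img','camera_matrix','pose')}); return c
def load(f): return np.load('pics/'+f+'.npz')
def ray(c,u,v,z):
    d=c['pose'][:3,:3]@np.linalg.inv(c['camera_matrix'])@[u,v,1]; o=c['pose'][:3,3]
    return o+d*(z-o[2])/d[2]
def proj(c,p):
    q=c['camera_matrix']@(c['pose'][:3,:3].T@(np.array(p)-c['pose'][:3,3])); return q[:2]/q[2]
E
python3 - <<'E'
from h import *
for n in('scene','side','wrist'):
    c=snap(n,n+'0'); print(n,c['pose'].round(3).tolist(),c['camera_matrix'][0,0])
o=get_obs();print(o['t'],o['eef_pos'],o['tool_rot'],o['gripper_width'])
E
```

```text
scene [[0.56, 0.452, -0.695, 1.131], [0.829, -0.304, 0.47, -0.418], [0.001, -0.839, -0.545, 0.551], [0.0, 0.0, 0.0, 1.0]] 384.1097826076345
side [[-0.863, -0.353, 0.363, 0.123], [-0.506, 0.584, -0.635, 0.645], [0.013, -0.731, -0.682, 0.777], [0.0, 0.0, 0.0, 1.0]] 382.66403910851875
wrist [[1.0, -0.0, -0.002, 0.675], [-0.001, -0.956, -0.294, 0.076], [-0.002, 0.294, -0.956, 0.373], [0.0, 0.0, 0.0, 1.0]] 320.3032729294301
0.15 [6.74550761e-01 3.26737647e-05 2.30532877e-01] [-4.69657469e-04  7.07073497e-01  7.07139709e-01 -5.30318250e-04] 0.9998357000883987
```

View pics/scene0.png

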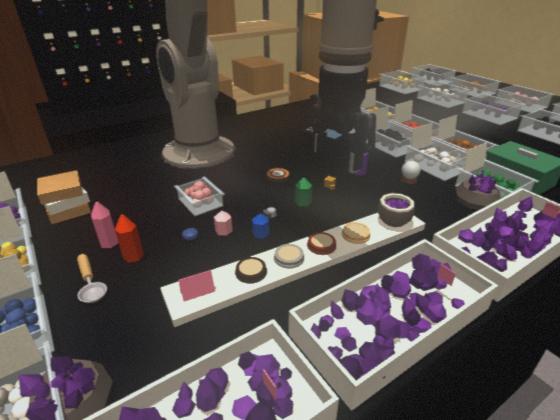

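View pics/side0.png

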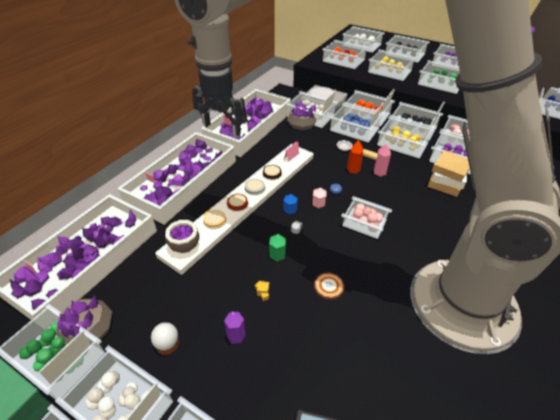

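View pics/wrist0.png

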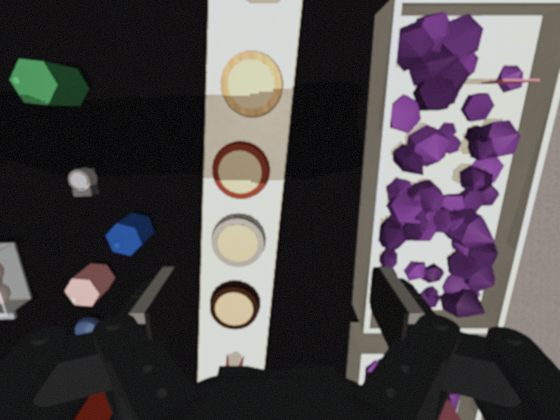

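The scene view shows the geode at (397,208), then the light (357,231), red (322,242), grey (289,254) and dark (251,268) bases. Rose is at (223,222), next to its blue look-alike at (261,225). Jasper is at (128,238), with the pink decoy at (104,225), and green is at (304,190). In the side view amethyst is at (235,327). Next I'll fit prism silhouettes to the colour masks.

```bash
cat > fit.py <<'E'
from h import *
from scipy.optimize import minimize
T=dict(jasper=(.110,.036,.079),amethyst=(.092,.034,.066),green=(.074,.038,.053),rose=(.056,.035,.040))
def pts(n,x,y,a,z0=0):
    h,w,s=T[n]; r=w/np.sqrt(3); an=a+np.radians(30+60*np.arange(6))
    P=[(x+r*np.cos(t),y+r*np.sin(t),z0+z) for z in(0,s) for t in an]
    return np.array(P+[(x,y,z0+h)])
def sil(c,n,p,S=4,z0=0):
    uv=np.array([proj(c,q) for q in pts(n,*p,z0)])
    m=np.zeros((420*S,560*S),np.uint8); cv2.fillConvexPoly(m,cv2.convexHull(((uv+.5)*S*16).astype(np.int32)),255,cv2.LINE_AA,4)
    return cv2.resize(m,(560,420),interpolation=cv2.INTER_AREA)/255.
def mask(c,n,box):
    u0,v0,u1,v1=box; hsv=cv2.cvtColor(c['img'],cv2.COLOR_RGB2HSV).astype(int); H,Sa,V=hsv[...,0],hsv[...,1],hsv[...,2]
    ok={'jasper':((H<12)|(H>174))&(Sa>150)&(V>50),'amethyst':(H>125)&(H<155)&(Sa>80)&(V>40),'green':(H>55)&(H<90)&(Sa>70)&(V>30),'rose':((H<12)|(H>165))&(Sa>25)&(V>70)}[n]
    m=np.zeros(ok.shape); m[v0:v1,u0:u1]=ok[v0:v1,u0:u1]; return m
def fit(n,views,x0,z0=0):
    M=[(c,mask(c,n,b)) for c,b in views]
    f=lambda p:sum(np.abs(sil(c,n,p,z0=z0)-m).sum()/m.sum() for c,m in M)
    best=None
    for a in np.radians([-25,-15,-5,5,15,25]):
        r=minimize(f,[x0[0],x0[1],a],method='Nelder-Mead',options=dict(initial_simplex=[[x0[0]+i,x0[1]+j,a+k] for i,j,k in((0,0,0),(.01,0,0),(0,.01,0),(0,0,.15))],maxiter=120))
        if best is None or r.fun<best.fun: best=r
    x,y,a=best.x; print(n,round(x,4),round(y,4),'yaw deg',round((np.degrees(a)+30)%60-30,1),'err',round(best.fun/len(M),3),[int(m.sum()) for _,m in M]); return best.x
E
python3 - <<'E'
from fit import *
s,d,w=load('scene0'),load('side0'),load('wrist0')
f={'jasper':[(s,(114,205,145,268)),(d,(345,134,366,178))],'amethyst':[(d,(215,305,255,348))],'green':[(s,(288,170,320,210)),(d,(262,228,292,265)),(w,(0,45,110,120))],'rose':[(s,(210,203,237,238)),(d,(308,182,331,212)),(w,(50,250,125,312))]}
foot={'jasper':(s,132,255),'amethyst':(d,236,335),'green':(d,278,255),'rose':(d,320,203)}
for n in f:
    c,u,v=foot[n]; fit(n,f[n],ray(c,u,v,0)[:2])
for n,wp,sp,dp in(('light',(251,83),(357,231),(214,218)),('red',(241,170),(322,242),(237,201)),('grey',(238,241),(289,254),(255,185)),('dark',(235,305),(251,268),(272,171))):
    print(n,*[ray(c,*p,.034)[:2].round(4) for c,p in((w,wp),(s,sp),(d,dp))])
print('geode',ray(s,397,202,.05)[:2],ray(d,183,232,.05)[:2])
E
```

```text
jasper 0.4166 -0.3333 yaw deg -12.8 err 0.118 [915, 413]
amethyst 0.4086 0.3386 yaw deg 11.1 err 0.15 [621]
green 0.4463 0.1024 yaw deg -8.5 err 0.198 [322, 456, 3046]
rose 0.4426 -0.1289 yaw deg -26.7 err 0.123 [400, 272, 1472]
light [0.6494 0.1027] [0.6521 0.1004] [0.6455 0.1033]
red [0.6367 0.0162] [0.6392 0.011 ] [0.6315 0.0154]
grey [ 0.6306 -0.0654] [ 0.6321 -0.0702] [ 0.6264 -0.0699]
dark [ 0.6239 -0.1495] [ 0.6251 -0.1562] [ 0.6182 -0.1535]
geode [0.63475462 0.24502198] [0.67085833 0.19590273]
```

```bash
python3 - <<'E'
from h import *
s,d=load('scene0'),load('side0')
print('pink',ray(d,383,170,0)[:2],ray(s,106,241,0)[:2]);print('jas',ray(d,356,168,0)[:2],ray(s,131,256,0)[:2])
print('brush',ray(d,372,156,.01)[:2],'cup',ray(d,345,145,.01)[:2])
print('blue',ray(d,290,208,0)[:2],'bluestone',ray(d,335,188,0)[:2],'grey',ray(d,296,228,0.01)[:2])
print('yellow',ray(d,262,292,.0)[:2],'trayL',ray(d,344,220,0)[:2], 'cornerT',ray(d,366,198,0)[:2])
E
```

```text
pink [ 0.33155671 -0.38432485] [ 0.32705182 -0.36968993]
jas [ 0.41191111 -0.34794119] [ 0.4122973  -0.33687254]
brush [ 0.38706001 -0.42534507] cup [ 0.49187695 -0.43770109]
blue [ 0.50459669 -0.06892432] bluestone [ 0.42905642 -0.21942323] grey [0.44649918 0.0006374 ]
yellow [0.41934009 0.21625208] trayL [ 0.34872212 -0.10553499] cornerT [ 0.32919801 -0.22590147]
```

{"name": "arm_command", "arguments": {"commands": [-0.04,-0.03,0,0,0,0,1,-0.08,-0.06,0,0,0,0,1,-0.12,-0.09,0,0,0,0,1,-0.16,-0.12,0,0,0,0,1,-0.2,-0.15,0,0,0,0,1,-0.24,-0.18,0,0,0,0,1,-0.28,-0.21,0,0,0,0,1,-0.32,-0.24,0,0,0,0,1], "force": 40}}

```text
t: 0.95
eef_pos: [0.4334, -0.3213, 0.2313]
tool_rot: [0.0, 0.707, 0.707, 0.0]
contact_force: [1.2, -0.9, -0.2]
gripper_width: 1.003
grasp_force: 0.0
```

```bash
python3 - <<'E'
from h import *
snap('wrist','w1');o=get_obs();print(o['t'],o['eef_pos'],o['tool_rot'],o['q'],o['gripper_width'])
E
```

```text
1.0 [ 0.426565   -0.3295834   0.23146623] [ 2.83434261e-04  7.11087921e-01  7.03098375e-01 -2.56212243e-03] [ 0.39899246  0.2529194   0.16696634  1.89049132 -0.04328456  1.00259736
  0.57276809] 1.0036157080638939
```

View pics/w1.png

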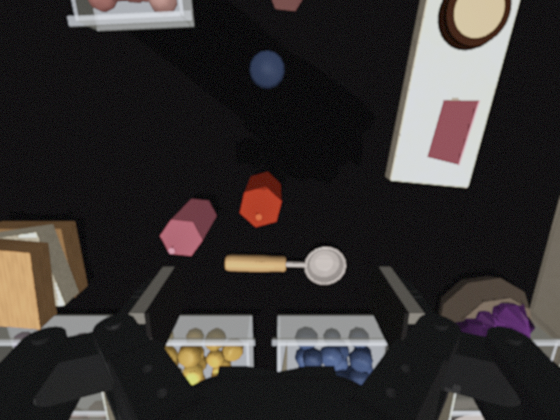

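The wrist view shows jasper clearly at (262,200), the pink decoy at (189,227) and the scoop at (285,264). The jasper fit comes next.

```bash
cat >> fit.py <<'E'
def goto(x,y,z,yaw):
    "print tool-frame move from present pose to tcp (x,y,z) with tool y at world angle yaw deg (mod 180)"
    from scipy.spatial.transform import Rotation as R
    o=get_obs(); q=o['tool_rot']; r=R.from_quat([q[1],q[2],q[3],q[0]]); M=r.as_matrix()
    yn=np.degrees(np.arctan2(M[1,1],M[0,1])); d=(yaw-yn+90)%180-90
    print('t',round(o['t'],2),'tcp',np.round(o['eef_pos'],4),'tool y at',round(yn,1),'j7',round(o['q'][6],2),'-> move',(M.T@(np.array([x,y,z])-o['eef_pos'])).round(4),'rz',round(-d,1))
E
python3 - <<'E'
from fit import *
s,d,w=load('scene0'),load('side0'),load('w1')
fit('jasper',[(w,(232,168,292,232))],(.415,-.335))
p=fit('jasper',[(w,(232,168,292,232)),(s,(114,205,145,268)),(d,(345,134,366,178))],(.415,-.335))
a=np.degrees(p[2])
for k in (0,60,120): goto(p[0],p[1],.045,a+k)
print(ray(w,255,264,.01)[:2],ray(w,325,265,.01)[:2],ray(w,206,210,.0)[:2],ray(w,474,13,.034))
E
```

```text
jasper 0.4179 -0.3335 yaw deg -12.0 err 0.072 [1844]
jasper 0.4172 -0.3334 yaw deg -13.9 err 0.104 [1844, 915, 413]
t 1.0 tcp [ 0.4266 -0.3296  0.2315] tool y at -0.6 j7 0.57 -> move [-0.0032 -0.0087  0.1865] rz 13.2
t 1.0 tcp [ 0.4266 -0.3296  0.2315] tool y at -0.6 j7 0.57 -> move [-0.0032 -0.0087  0.1865] rz -46.8
t 1.0 tcp [ 0.4266 -0.3296  0.2315] tool y at -0.6 j7 0.57 -> move [-0.0032 -0.0087  0.1865] rz 73.2
[ 0.40685675 -0.42804556] [ 0.49462243 -0.42948202] [ 0.34777626 -0.36029712] [ 0.61810032 -0.15769811  0.034     ]
```

{"name": "arm_command", "arguments": {"commands": [-0.013,-0.017,0.03,0,0,7,0.8,-0.013,-0.017,0.07,0,0,13,0.8,-0.013,-0.017,0.1,0,0,13,0.8,-0.013,-0.017,0.1,0,0,13,0.8,-0.013,-0.017,0.1,0,0,13,0.8,-0.013,-0.017,0.1,0,0,13,0.8]}}

```text
t: 1.6
eef_pos: [0.4193, -0.3336, 0.133]
tool_rot: [0.001, 0.782, 0.623, 0.001]
contact_force: [-0.3, -0.5, 1.0]
gripper_width: 0.801
grasp_force: 0.0
```

```bash
python3 - <<'E'
from fit import *
w=snap('wrist','w2');goto(.4174,-.3334,.045,-13)
E
```

```text
t 1.65 tcp [ 0.4193 -0.3336  0.1331] tool y at -13.0 j7 0.42 -> move [-0.0001 -0.0022  0.0881] rz 0.0
```

View pics/w2.png

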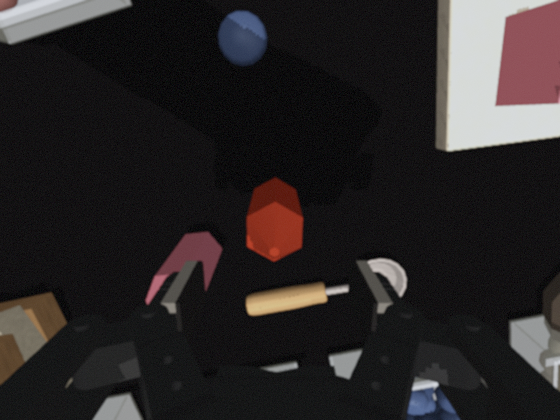

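Jasper at (275,220) is centred between the fingers and its flats line up with them. I'll go down and grip it.

{"name": "arm_command", "arguments": {"commands": [0,-0.002,0.03,0,0,0,0.8,0,-0.002,0.06,0,0,0,0.8,0,-0.002,0.088,0,0,0,0.8,0,-0.002,0.088,0,0,0,0.8,0,-0.002,0.088,0,0,0,0.3,0,-0.002,0.088,0,0,0,0.3,0,-0.002,0.088,0,0,0,0.3,0,-0.002,0.088,0,0,0,0.3], "force": 40}}

```text
t: 2.45
eef_pos: [0.4175, -0.3335, 0.0454]
tool_rot: [0.002, 0.783, 0.622, 0.001]
contact_force: [-0.4, 0.4, 6.5]
gripper_width: 0.417
grasp_force: 40.3
```

{"name": "arm_command", "arguments": {"commands": [0,0,0,0,0,0,0.2,0,0,0,0,0,0,0.2,0,0,0,0,0,0,0.2]}}

```text
t: 2.75
eef_pos: [0.4174, -0.3335, 0.0454]
tool_rot: [0.002, 0.783, 0.623, 0.001]
contact_force: [-0.6, -0.5, 7.5]
gripper_width: 0.416
grasp_force: 40.3
```

{"name": "arm_command", "arguments": {"commands": [0,0,-0.02,0,0,0,0.2,0,0,-0.05,0,0,0,0.2,0.015,0.004,-0.08,0,0,0,0.2,0.045,0.012,-0.1,0,0,0,0.2,0.08,0.0215,-0.11,0,0,0,0.2,0.12,0.032,-0.11,0,0,0,0.2,0.16,0.043,-0.11,0,0,0,0.2,0.2,0.0535,-0.11,0,0,0,0.2]}}

```text
t: 3.55
eef_pos: [0.5136, -0.1482, 0.1542]
tool_rot: [0.0, 0.783, 0.622, 0.0]
contact_force: [0.9, -0.2, -3.4]
gripper_width: 0.414
grasp_force: 41.7
```

```bash
cat >> fit.py <<'E'
def circ(c,x,y,r=.030,z=.034):
    t=np.linspace(0,2*np.pi,120,endpoint=False); return np.array([proj(c,(x+r*np.cos(k),y+r*np.sin(k),z)) for k in t])
def basefit(views,x0,r=.030,half=.010):
    G=[]
    for c in views:
        g=cv2.GaussianBlur(c['img'].astype(np.float32),(0,0),1.0)
        G.append(np.sqrt(sum(cv2.Sobel(g[...,k],cv2.CV_32F,1,0)**2+cv2.Sobel(g[...,k],cv2.CV_32F,0,1)**2 for k in range(3))))
    def sc(p):
        s=0
        for c,g in zip(views,G):
            uv=circ(c,*p,r).astype(np.float32); s+=np.median(cv2.remap(g,uv[None,:,0],uv[None,:,1],cv2.INTER_LINEAR))
        return s
    gr=np.arange(-half,half+1e-6,.001)
    return max(((sc((x0[0]+i,x0[1]+j)),x0[0]+i,x0[1]+j) for i in gr for j in gr))
E
python3 - <<'E'
from fit import *
w,s,d=load('wrist0'),load('scene0'),load('side0')
im=w['img'][:,:,::-1].copy()
for n,x in dict(light=(.649,.102),red=(.636,.0145),grey=(.630,-.068),dark=(.6225,-.152)).items():
    print(n,*[np.round(basefit([c],x),4) for c in (w,s,d)],np.round(basefit([w,s,d],x),4))
    b=basefit([w],x); cv2.polylines(im,[(circ(w,b[1],b[2])*8).astype(np.int32)],True,(255,0,0),1,cv2.LINE_AA,3)
cv2.imwrite('pics/ov.png',cv2.resize(im[30:340,190:330],None,fx=1.9,fy=1.9,interpolation=cv2.INTER_CUBIC))
E
```

```text
light [1.734626e+02 6.500000e-01 1.000000e-01] [2.30371e+02 6.46000e-01 1.02000e-01] [2.647752e+02 6.390000e-01 1.120000e-01] [5.728731e+02 6.490000e-01 1.010000e-01]
red [4.308595e+02 6.370000e-01 1.650000e-02] [3.790896e+02 6.460000e-01 4.500000e-03] [5.354341e+02 6.260000e-01 2.250000e-02] [8.872535e+02 6.270000e-01 1.950000e-02]
grey [ 1.913702e+02  6.320000e-01 -6.000000e-02] [ 3.644675e+02  6.400000e-01 -7.800000e-02] [ 3.116828e+02  6.200000e-01 -5.800000e-02] [ 5.682323e+02  6.280000e-01 -6.800000e-02]
dark [ 6.384877e+02  6.235000e-01 -1.460000e-01] [ 5.524568e+02  6.325000e-01 -1.620000e-01] [ 6.907731e+02  6.135000e-01 -1.440000e-01] [ 1.2102665e+03  6.2350000e-01 -1.4600000e-01]
```

View pics/ov.png

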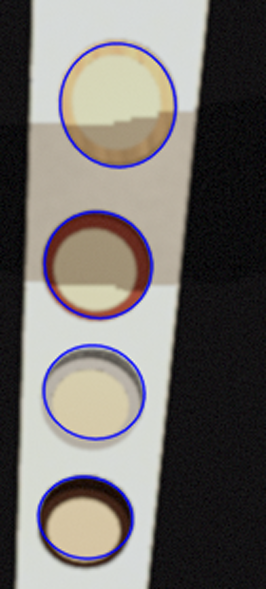

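The overlay shows the felt discs at wrist pixels (251,83), (240,172), (237,241) and (234.5,308), which agrees with my line estimate. I'll carry jasper above the light base.

{"name": "arm_command", "arguments": {"commands": [0.04,0.0107,0,0,0,0,0.2,0.08,0.0214,0,0,0,0,0.2,0.12,0.032,0,0,0,0,0.2,0.16,0.043,0,0,0,0,0.2,0.2,0.0536,0,0,0,0,0.2,0.24,0.0643,0,0,0,0,0.2,0.265,0.071,0,0,0,0,0.2,0.2765,0.074,0,0,0,0,0.2]}}

```text
t: 4.35
eef_pos: [0.6479, 0.107, 0.1536]
tool_rot: [-0.001, 0.781, 0.624, 0.001]
contact_force: [0.0, 1.0, -3.6]
gripper_width: 0.416
grasp_force: 41.5
```

{"name": "arm_command", "arguments": {"commands": [0,0,0,0,0,0,0.2,0,0,0,0,0,0,0.2,0,0,0,0,0,0,0.2]}}

```text
t: 4.65
eef_pos: [0.6469, 0.1003, 0.1534]
tool_rot: [0.0, 0.784, 0.621, -0.001]
contact_force: [0.4, -0.1, -3.4]
gripper_width: 0.415
grasp_force: 41.5
```

```bash
python3 - <<'E'
from fit import *
s=snap('scene','s3');w=snap('wrist','w3');d=snap('side','d3');goto(.649,.102,.082,-13)
cv2.imwrite('pics/m3.png',np.hstack([cv2.resize(s['img'][60:280,230:430,::-1],None,fx=1.9,fy=1.9),cv2.resize(w['img'][:,:,::-1],None,fx=.72,fy=.72*418/302.4)[:418]]))
E
```

```text
t 4.8 tcp [0.6472 0.1014 0.1535] tool y at -13.1 j7 -0.44 -> move [0.001  0.0016 0.0715] rz -0.1
```

View pics/m3.png

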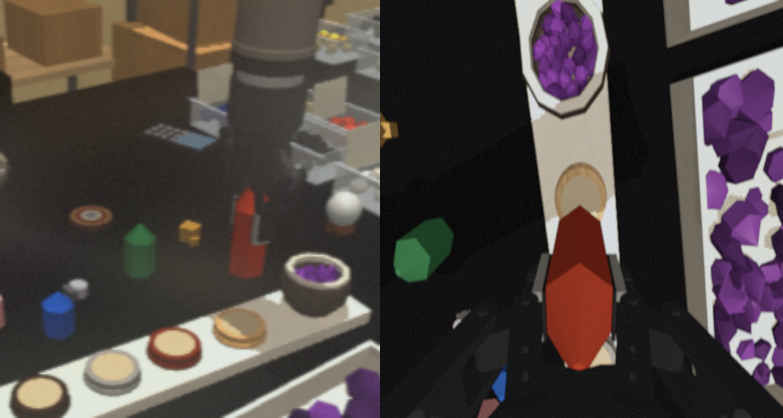

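The wrist view shows jasper held straight, the light base just behind it at (595,190) in the mosaic, and the geode beyond. I'll lower it to just above the felt and check.

{"name": "arm_command", "arguments": {"commands": [0.001,0.002,0.02,0,0,0,0.2,0.001,0.002,0.04,0,0,0,0.2,0.001,0.002,0.06,0,0,0,0.2,0.001,0.002,0.068,0,0,0,0.2,0.001,0.002,0.068,0,0,0,0.2,0.001,0.002,0.068,0,0,0,0.2]}}

```text
t: 5.4
eef_pos: [0.6502, 0.1034, 0.0861]
tool_rot: [0.0, 0.783, 0.622, 0.0]
contact_force: [0.1, 0.2, -3.6]
gripper_width: 0.415
grasp_force: 41.5
```

```bash
python3 - <<'E'
from fit import *
s=snap('scene','s4');d=snap('side','d4');goto(.649,.102,.0795,-13)
cv2.imwrite('pics/m4.png',np.hstack([cv2.resize(s['img'][150:270,300:420,::-1],None,fx=3.3,fy=3.3,interpolation=2),cv2.resize(d['img'][130:250,160:280,::-1],None,fx=3.3,fy=3.3,interpolation=2)]))
E
```

```text
t 5.5 tcp [0.6506 0.1037 0.0867] tool y at -13.0 j7 -0.44 -> move [-0.002  -0.0012  0.0072] rz -0.0
```

View pics/m4.png

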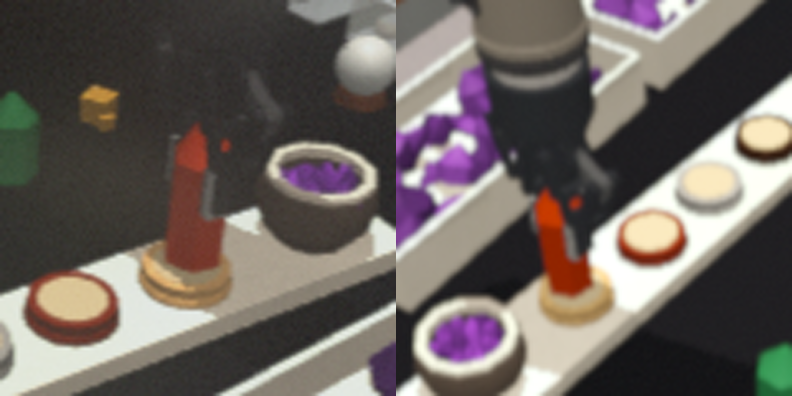

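The foot hovers about 7 mm over the base and about 4 mm toward +x/+y of centre, in both views. I'll correct that, set it down and release.

{"name": "arm_command", "arguments": {"commands": [-0.004,-0.003,0,0,0,0,0.2,-0.004,-0.003,0.003,0,0,0,0.2,-0.004,-0.003,0.005,0,0,0,0.2,-0.004,-0.003,0.007,0,0,0,0.2,-0.004,-0.003,0.0075,0,0,0,0.2,-0.004,-0.003,0.0075,0,0,0,0.2]}}

```text
t: 6.1
eef_pos: [0.6459, 0.1003, 0.0792]
tool_rot: [-0.0, 0.783, 0.622, -0.0]
contact_force: [-4.5, -0.9, 8.4]
gripper_width: 0.412
grasp_force: 42.7
```

{"name": "arm_command", "arguments": {"commands": [0,0,0,0,0,0,0.45,0,0,0,0,0,0,0.5,0,0,0,0,0,0,0.6,0,0,0,0,0,0,0.7,0,0,0,0,0,0,0.75,0,0,0,0,0,0,0.75]}}

```text
t: 6.7
eef_pos: [0.6458, 0.1004, 0.0777]
tool_rot: [-0.0, 0.783, 0.623, -0.0]
contact_force: [0.0, 0.1, -0.2]
gripper_width: 0.75
grasp_force: 0.0
```

{"name": "arm_command", "arguments": {"commands": [0,0,-0.02,0,0,0,0.75,0,0,-0.05,0,0,0,0.75,0,0,-0.09,0,0,0,0.75,0,0,-0.13,0,0,0,0.75,0,0,-0.15,0,0,0,0.9,0,0,-0.15,0,0,0,0.9]}}

```text
t: 7.3
eef_pos: [0.648, 0.1007, 0.232]
tool_rot: [0.001, 0.783, 0.622, 0.003]
contact_force: [0.0, 0.5, -0.2]
gripper_width: 0.899
grasp_force: 0.0
```

```bash
python3 - <<'E'
from fit import *
s=snap('scene','s5');d=snap('side','d5')
fit('jasper',[(s,(345,185,372,236)),(d,(202,180,225,222))],(.648,.101),.034)
goto(.4086,.3386,.231,11)
E
```

```text
jasper 0.6455 0.1006 yaw deg -17.3 err 0.472 [440, 456]
t 7.4 tcp [0.6457 0.1004 0.2277] tool y at -13.0 j7 -0.44 -> move [ 0.1788 -0.2846 -0.0033] rz -24.0
```

{"name": "arm_command", "arguments": {"commands": [0.021,-0.0335,0,0,0,-3,0.9,0.042,-0.067,0,0,0,-6,0.9,0.063,-0.1,0,0,0,-10,0.9,0.085,-0.134,0,0,0,-13,0.9,0.106,-0.168,0,0,0,-16,0.9,0.127,-0.202,0,0,0,-19,0.9,0.15,-0.238,0,0,0,-22,0.9,0.171,-0.272,0,0,0,-24,0.9]}}

```text
t: 8.2
eef_pos: [0.4169, 0.3287, 0.2261]
tool_rot: [-0.0, 0.635, 0.772, -0.001]
contact_force: [0.7, 0.4, -0.1]
gripper_width: 0.898
grasp_force: 0.0
```

{"name": "arm_command", "arguments": {"commands": [0,0,0,0,0,0,0.9,0,0,0,0,0,0,0.9,0,0,0,0,0,0,0.9]}}

```text
t: 8.5
eef_pos: [0.4198, 0.3267, 0.2268]
tool_rot: [0.0, 0.637, 0.771, -0.001]
contact_force: [0.9, -0.8, 0.0]
gripper_width: 0.903
grasp_force: 0.0
```

```bash
python3 - <<'E'
from fit import *
w=snap('wrist','w6')
print(mask(w,'amethyst',(150,60,420,330)).sum())
p=fit('amethyst',[(w,(200,130,350,300))],(.4086,.3386))
p=fit('amethyst',[(w,(200,130,350,300)),(load('side0'),(215,305,255,348))],(.4086,.3386))
for k in(0,60,120):goto(p[0],p[1],.03,np.degrees(p[2])+k)
E
```

```text
1535.0
amethyst 0.4086 0.3396 yaw deg 3.7 err 0.115 [1535]
amethyst 0.4083 0.3394 yaw deg 7.0 err 0.135 [1535, 621]
t 8.55 tcp [0.4201 0.3266 0.227 ] tool y at 10.8 j7 -0.63 -> move [ 0.015 -0.009  0.197] rz 3.8
t 8.55 tcp [0.4201 0.3266 0.227 ] tool y at 10.8 j7 -0.63 -> move [ 0.015 -0.009  0.197] rz -56.2
t 8.55 tcp [0.4201 0.3266 0.227 ] tool y at 10.8 j7 -0.63 -> move [ 0.015 -0.009  0.197] rz 63.8
```

View pics/w6.png

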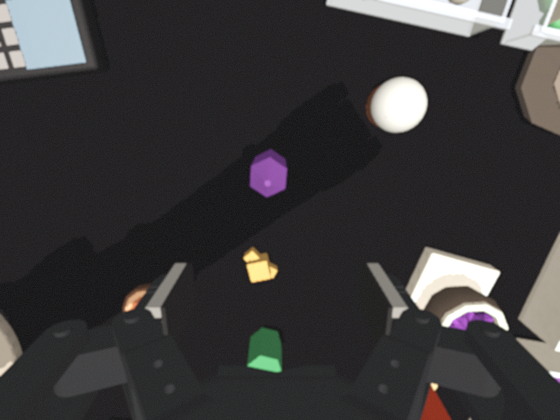

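Amethyst is at (268,173), clear of the orange pieces. I'll move over it and refit from closer.

{"name": "arm_command", "arguments": {"commands": [0.015,-0.009,0.03,0,0,4,0.8,0.015,-0.009,0.07,0,0,4,0.8,0.015,-0.009,0.1,0,0,4,0.8,0.015,-0.009,0.1,0,0,4,0.8,0.015,-0.009,0.1,0,0,4,0.8]}}

```text
t: 9.05
eef_pos: [0.4084, 0.3404, 0.128]
tool_rot: [0.0, 0.663, 0.748, -0.0]
contact_force: [0.4, -0.8, 1.3]
gripper_width: 0.801
grasp_force: 0.0
```

```bash
python3 - <<'E'
from fit import *
w=snap('wrist','w7')
p=fit('amethyst',[(w,(200,110,370,320))],(.4086,.3396))
goto(p[0],p[1],.03,np.degrees(p[2]))
im=w['img'][:,:,::-1].copy();cv2.polylines(im,[cv2.convexHull((np.array([proj(w,q) for q in pts('amethyst',*p)])).astype(np.int32))],True,(255,255,255),1);cv2.imwrite('pics/w7o.png',im)
E
```

```text
amethyst 0.4091 0.3396 yaw deg 6.9 err 0.078 [3246]
t 9.1 tcp [0.4089 0.3412 0.129 ] tool y at 6.9 j7 -0.76 -> move [-0.0017 -0.0001  0.099 ] rz 0.0
```

View pics/w7o.png

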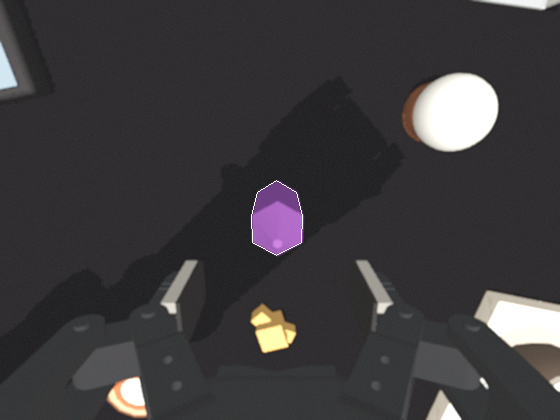

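The outline fits: amethyst at (277,218) is centred and aligned. I'll grasp, lift high and carry it to the red base.

{"name": "arm_command", "arguments": {"commands": [-0.001,0,0.03,0,0,0,0.8,-0.001,0,0.07,0,0,0,0.8,-0.001,0,0.099,0,0,0,0.8,-0.001,0,0.099,0,0,0,0.7,-0.001,0,0.099,0,0,0,0.3,-0.001,0,0.099,0,0,0,0.2,-0.001,0,0.099,0,0,0,0.2,-0.001,0,0.099,0,0,0,0.2]}}

```text
t: 9.9
eef_pos: [0.4093, 0.3415, 0.0312]
tool_rot: [0.0, 0.663, 0.749, 0.002]
contact_force: [-0.6, 0.2, 8.6]
gripper_width: 0.393
grasp_force: 41.2
```

{"name": "arm_command", "arguments": {"commands": [0,0,0,0,0,0,0.2,0,0,0,0,0,0,0.2]}}

```text
t: 10.1
eef_pos: [0.4093, 0.3415, 0.0312]
tool_rot: [0.0, 0.663, 0.749, 0.002]
contact_force: [-0.5, -0.9, 7.8]
gripper_width: 0.386
grasp_force: 41.2
```

{"name": "arm_command", "arguments": {"commands": [0,0,-0.02,0,0,0,0.2,0,0,-0.05,0,0,0,0.2,0,0,-0.09,0,0,0,0.2,0,0,-0.13,0,0,0,0.2,0,0,-0.16,0,0,0,0.2,0,0,-0.17,0,0,0,0.2,0,0,-0.17,0,0,0,0.2,0,0,-0.17,0,0,0,0.2]}}

```text
t: 10.9
eef_pos: [0.407, 0.3394, 0.1975]
tool_rot: [-0.0, 0.663, 0.749, -0.001]
contact_force: [0.4, 0.1, -3.1]
gripper_width: 0.39
grasp_force: 40.9
```

```bash
python3 - <<'E'
from fit import *
print(get_obs()['gripper_width']);goto(.635,.013,.2,-7)
E
```

```text
0.3902157769750463
t 10.9 tcp [0.407  0.3394 0.1975] tool y at 7.0 j7 -0.74 -> move [-0.3518  0.1865 -0.0023] rz 14.0
```

{"name": "arm_command", "arguments": {"commands": [-0.025,0.013,0,0,0,0,0.2,-0.065,0.034,0,0,0,0,0.2,-0.105,0.056,0,0,0,2,0.2,-0.145,0.077,0,0,0,4,0.2,-0.185,0.098,0,0,0,6,0.2,-0.225,0.119,0,0,0,8,0.2,-0.265,0.14,0,0,0,10,0.2,-0.305,0.162,0,0,0,14,0.2]}}

```text
t: 11.7
eef_pos: [0.605, 0.0553, 0.1961]
tool_rot: [-0.001, 0.75, 0.662, -0.002]
contact_force: [1.2, 0.2, -3.0]
gripper_width: 0.388
grasp_force: 40.8
```

{"name": "arm_command", "arguments": {"commands": [-0.03,0.013,0,0,0,0,0.2,-0.047,0.013,0,0,0,0,0.2,-0.052,0.013,0,0,0,0,0.2,-0.052,0.013,0,0,0,0,0.2,-0.052,0.013,0,0,0,0,0.2,-0.052,0.013,0,0,0,0,0.2]}}

```text
t: 12.3
eef_pos: [0.6119, 0.0064, 0.1987]
tool_rot: [-0.0, 0.748, 0.664, 0.0]
contact_force: [-0.2, -0.1, -2.6]
gripper_width: 0.397
grasp_force: 40.9
```

```bash
python3 - <<'E'
from fit import *
goto(.635,.013,.072,-7)
E
```

```text
t 12.3 tcp [0.6119 0.0064 0.1987] tool y at -6.8 j7 -0.2 -> move [0.0092 0.0222 0.1267] rz 0.2
```

{"name": "arm_command", "arguments": {"commands": [0.009,0.022,0,0,0,0,0.2,0.009,0.022,0.03,0,0,0,0.2,0.009,0.022,0.07,0,0,0,0.2,0.009,0.022,0.1,0,0,0,0.2,0.009,0.022,0.12,0,0,0,0.2,0.009,0.022,0.125,0,0,0,0.2,0.009,0.022,0.125,0,0,0,0.2,0.009,0.022,0.125,0,0,0,0.2]}}

```text
t: 13.1
eef_pos: [0.6363, 0.0109, 0.0752]
tool_rot: [0.001, 0.749, 0.663, 0.001]
contact_force: [1.0, 0.7, -3.0]
gripper_width: 0.39
grasp_force: 41.0
```

```bash
python3 - <<'E'
from fit import *
s=snap('scene','s8');d=snap('side','d8');goto(.635,.013,.0652,-7)
cv2.imwrite('pics/m8.png',np.hstack([cv2.resize(s['img'][160:280,270:390,::-1],None,fx=3.3,fy=3.3,interpolation=2),cv2.resize(d['img'][130:250,180:300,::-1],None,fx=3.3,fy=3.3,interpolation=2)]))
E
```

```text
t 13.2 tcp [0.6364 0.0105 0.0755] tool y at -7.0 j7 -0.19 -> move [ 0.0023 -0.0017  0.0103] rz 0.0
```

View pics/m8.png

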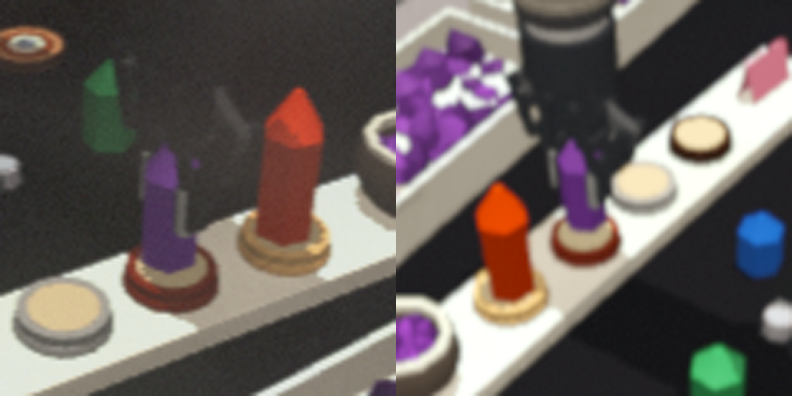

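Jasper sits centred on its base. Amethyst hovers about 10 mm over the red base and needs roughly (−2.5, +3) mm. I'll correct that, set it down and release.

{"name": "arm_command", "arguments": {"commands": [0.003,-0.002,0.002,0,0,0,0.2,0.003,-0.002,0.004,0,0,0,0.2,0.003,-0.002,0.006,0,0,0,0.2,0.003,-0.002,0.008,0,0,0,0.2,0.003,-0.002,0.01,0,0,0,0.2,0.003,-0.002,0.0105,0,0,0,0.2,0.003,-0.002,0.0105,0,0,0,0.2]}}

```text
t: 13.9
eef_pos: [0.6336, 0.0134, 0.0651]
tool_rot: [-0.0, 0.749, 0.662, 0.0]
contact_force: [-5.7, 0.3, 12.9]
gripper_width: 0.397
grasp_force: 43.2
```

{"name": "arm_command", "arguments": {"commands": [0,0,0,0,0,0,0.43,0,0,0,0,0,0,0.48,0,0,0,0,0,0,0.55,0,0,0,0,0,0,0.65,0,0,0,0,0,0,0.75,0,0,0,0,0,0,0.75]}}

```text
t: 14.5
eef_pos: [0.6335, 0.0135, 0.0632]
tool_rot: [-0.0, 0.749, 0.663, -0.0]
contact_force: [-0.4, 0.6, 0.6]
gripper_width: 0.746
grasp_force: 0.0
```

{"name": "arm_command", "arguments": {"commands": [0,0,-0.02,0,0,0,0.75,0,0,-0.05,0,0,0,0.75,0,0,-0.09,0,0,0,0.75,0,0,-0.13,0,0,0,0.75,0,0,-0.16,0,0,0,0.9,0,0,-0.165,0,0,0,0.9,0,0,-0.165,0,0,0,0.9]}}

```text
t: 15.2
eef_pos: [0.6341, 0.0135, 0.2294]
tool_rot: [0.001, 0.749, 0.663, 0.001]
contact_force: [0.4, -0.5, -1.2]
gripper_width: 0.901
grasp_force: 0.0
```

```bash
python3 - <<'E'
from fit import *
w=snap('wrist','w9')
goto(.4463,.1024,.231,-8.5)
E
```

```text
t 15.25 tcp [0.6332 0.0135 0.2278] tool y at -7.0 j7 -0.21 -> move [ 0.0655 -0.1963 -0.0031] rz 1.5
```

Green is next.

{"name": "arm_command", "arguments": {"commands": [0.013,-0.039,0,0,0,0,0.9,0.026,-0.078,0,0,0,0,0.9,0.039,-0.117,0,0,0,0,0.9,0.052,-0.157,0.01,0,0,0,0.9,0.065,-0.196,0.03,0,0,0,0.9,0.065,-0.196,0.06,0,0,0,0.9,0.065,-0.196,0.08,0,0,0,0.9,0.065,-0.196,0.08,0,0,0,0.9]}}

```text
t: 16.05
eef_pos: [0.4436, 0.101, 0.1448]
tool_rot: [-0.001, 0.749, 0.663, -0.004]
contact_force: [-0.5, 0.3, -0.3]
gripper_width: 0.9
grasp_force: 0.0
```

{"name": "arm_command", "arguments": {"commands": [0,0,0,0,0,0,0.9,0,0,0,0,0,0,0.9]}}

```text
t: 16.25
eef_pos: [0.4475, 0.1019, 0.1488]
tool_rot: [0.0, 0.749, 0.662, 0.0]
contact_force: [-0.1, -0.1, 0.1]
gripper_width: 0.899
grasp_force: 0.0
```

```bash
python3 - <<'E'
from fit import *
w=snap('wrist','w10')
p=fit('green',[(w,(180,90,380,330))],(.4463,.1024))
for k in(0,60,120):goto(p[0],p[1],.017,np.degrees(p[2])+k)
im=w['img'][:,:,::-1].copy();cv2.polylines(im,[cv2.convexHull((np.array([proj(w,q) for q in pts('green',*p)])).astype(np.int32))],True,(255,255,255),1);cv2.imwrite('pics/w10o.png',im)
E
```

```text
green 0.4477 0.1015 yaw deg 23.0 err 0.061 [2741]
t 16.3 tcp [0.4477 0.1019 0.149 ] tool y at -7.0 j7 -0.48 -> move [-5.00e-04 -1.00e-04  1.32e-01] rz 30.0
t 16.3 tcp [0.4477 0.1019 0.149 ] tool y at -7.0 j7 -0.48 -> move [-5.00e-04 -1.00e-04  1.32e-01] rz -30.0
t 16.3 tcp [0.4477 0.1019 0.149 ] tool y at -7.0 j7 -0.48 -> move [-5.00e-04 -1.00e-04  1.32e-01] rz -90.0
```

View pics/w10o.png

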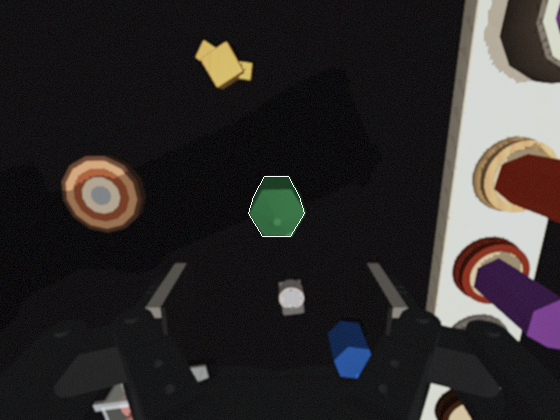

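Green at (277,207) is centred with its corners toward the fingers, so I need a 30° turn. The nearby goods are clear. I'll grasp and lift.

{"name": "arm_command", "arguments": {"commands": [0,0,0.02,0,0,-8,0.8,0,0,0.03,0,0,-16,0.8,0,0,0.04,0,0,-24,0.8,0,0,0.055,0,0,-30,0.8,0,0,0.09,0,0,-30,0.8,0,0,0.12,0,0,-30,0.8,0,0,0.132,0,0,-30,0.8,0,0,0.132,0,0,-30,0.8]}}

```text
t: 17.1
eef_pos: [0.4465, 0.1016, 0.0156]
tool_rot: [-0.001, 0.552, 0.834, -0.001]
contact_force: [0.2, -1.5, 1.1]
gripper_width: 0.803
grasp_force: 0.0
```

{"name": "arm_command", "arguments": {"commands": [0,0,0,0,0,0,0.6,0,0,0,0,0,0,0.3,0,0,0,0,0,0,0.2,0,0,0,0,0,0,0.2,0,0,0,0,0,0,0.2,0,0,0,0,0,0,0.2]}}

```text
t: 17.7
eef_pos: [0.4481, 0.1022, 0.0178]
tool_rot: [0.001, 0.552, 0.834, 0.001]
contact_force: [-1.5, -0.3, 8.4]
gripper_width: 0.437
grasp_force: 40.6
```

{"name": "arm_command", "arguments": {"commands": [0,0,-0.02,0,0,0,0.2,0,0,-0.05,0,0,0,0.2,0,0,-0.09,0,0,0,0.2,0,0,-0.12,0,0,0,0.2,0,0,-0.13,0,0,0,0.2,0,0,-0.13,0,0,0,0.2]}}

```text
t: 18.3
eef_pos: [0.4478, 0.1021, 0.1477]
tool_rot: [0.001, 0.552, 0.834, 0.001]
contact_force: [-1.4, 0.2, -3.0]
gripper_width: 0.44
grasp_force: 41.2
```

```bash
python3 - <<'E'
from fit import *
goto(.628,-.069,.15,-7)
E
```

```text
t 18.3 tcp [0.4478 0.1021 0.1477] tool y at 23.0 j7 0.01 -> move [-0.2279  0.0991 -0.0018] rz 30.0
```

{"name": "arm_command", "arguments": {"commands": [-0.03,0.013,0,0,0,4,0.2,-0.066,0.029,0,0,0,8,0.2,-0.103,0.045,0,0,0,12,0.2,-0.14,0.061,0,0,0,16,0.2,-0.176,0.0765,0,0,0,20,0.2,-0.206,0.09,0,0,0,25,0.2,-0.224,0.0975,0,0,0,30,0.2,-0.228,0.099,0,0,0,30,0.2]}}

```text
t: 19.1
eef_pos: [0.6271, -0.0719, 0.1436]
tool_rot: [-0.0, 0.75, 0.661, -0.002]
contact_force: [-0.4, 0.9, -2.5]
gripper_width: 0.441
grasp_force: 41.1
```

{"name": "arm_command", "arguments": {"commands": [0,0,0,0,0,0,0.2,0,0,0.03,0,0,0,0.2,0,0,0.06,0,0,0,0.2,0,0,0.08,0,0,0,0.2,0,0,0.088,0,0,0,0.2,0,0,0.088,0,0,0,0.2,0,0,0.088,0,0,0,0.2]}}

```text
t: 19.8
eef_pos: [0.6275, -0.0688, 0.0591]
tool_rot: [0.0, 0.749, 0.663, 0.0]
contact_force: [-0.2, -0.2, -1.9]
gripper_width: 0.442
grasp_force: 41.0
```

```bash
python3 - <<'E'
from fit import *
s=snap('scene','s11');d=snap('side','d11');goto(.628,-.069,.0518,-7)
cv2.imwrite('pics/m11.png',np.hstack([cv2.resize(s['img'][170:290,230:350,::-1],None,fx=3.3,fy=3.3,interpolation=2),cv2.resize(d['img'][120:240,200:320,::-1],None,fx=3.3,fy=3.3,interpolation=2)]))
E
```

```text
t 19.9 tcp [ 0.628  -0.0691  0.0597] tool y at -7.0 j7 -0.05 -> move [ 0.0001 -0.0001  0.0079] rz 0.0
```

View pics/m11.png

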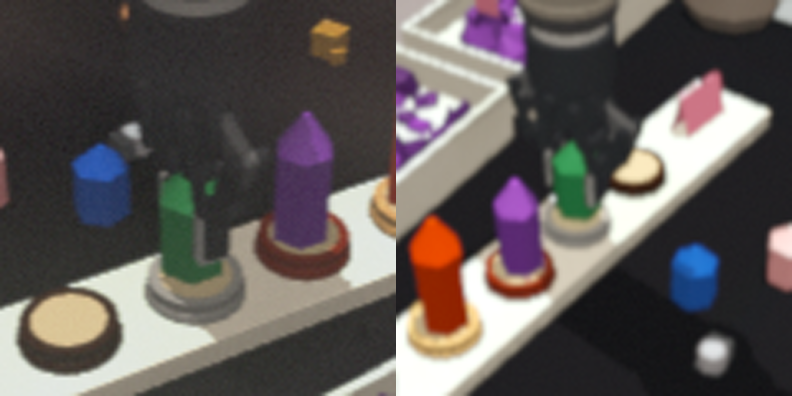

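Green hovers 8 mm over the grey base and is centred in both views. I'll set it down, release, rise and go to rose.

{"name": "arm_command", "arguments": {"commands": [0.001,0,0.002,0,0,0,0.2,0.001,0,0.004,0,0,0,0.2,0.001,0,0.006,0,0,0,0.2,0.001,0,0.008,0,0,0,0.2,0.001,0,0.008,0,0,0,0.2,0.001,0,0.008,0,0,0,0.2]}}

```text
t: 20.5
eef_pos: [0.6274, -0.0683, 0.0517]
tool_rot: [-0.0, 0.749, 0.663, 0.0]
contact_force: [-5.3, 0.7, 9.8]
gripper_width: 0.437
grasp_force: 42.5
```

{"name": "arm_command", "arguments": {"commands": [0,0,0,0,0,0,0.48,0,0,0,0,0,0,0.53,0,0,0,0,0,0,0.6,0,0,0,0,0,0,0.7,0,0,0,0,0,0,0.78,0,0,0,0,0,0,0.78]}}

```text
t: 21.1
eef_pos: [0.6273, -0.0683, 0.0502]
tool_rot: [-0.0, 0.749, 0.663, -0.0]
contact_force: [0.0, 0.5, 0.8]
gripper_width: 0.779
grasp_force: 0.0
```

{"name": "arm_command", "arguments": {"commands": [0,0,-0.02,0,0,0,0.78,0,0,-0.05,0,0,0,0.78,0,0,-0.08,0,0,0,0.78,0,0,-0.1,0,0,0,0.9,0,0,-0.1,0,0,0,0.9,0,0,-0.1,0,0,0,0.9]}}

```text
t: 21.7
eef_pos: [0.6273, -0.0683, 0.1504]
tool_rot: [0.0, 0.749, 0.663, 0.0]
contact_force: [-0.4, -0.8, 0.1]
gripper_width: 0.9
grasp_force: 0.0
```

```bash
python3 - <<'E'
from fit import *
goto(.4426,-.1289,.15,-26.7)
E
```

```text
t 21.7 tcp [ 0.6273 -0.0683  0.1504] tool y at -7.0 j7 -0.06 -> move [-0.0827 -0.1759  0.0003] rz 19.7
```

{"name": "arm_command", "arguments": {"commands": [-0.017,-0.035,0,0,0,4,0.9,-0.033,-0.07,0,0,0,8,0.9,-0.05,-0.105,0,0,0,12,0.9,-0.066,-0.141,0,0,0,16,0.9,-0.083,-0.176,0,0,0,20,0.9,-0.083,-0.176,0,0,0,20,0.9,-0.083,-0.176,0,0,0,20,0.9]}}

```text
t: 22.4
eef_pos: [0.4414, -0.1293, 0.1496]
tool_rot: [-0.0, 0.853, 0.522, -0.001]
contact_force: [0.3, 0.9, 0.7]
gripper_width: 0.902
grasp_force: 0.0
```

```bash
python3 - <<'E'
from fit import *
w=snap('wrist','w12')
p=fit('rose',[(w,(200,120,360,290))],(.4426,-.1289))
for k in(0,60,120):goto(p[0],p[1],.010,np.degrees(p[2])+k)
im=w['img'][:,:,::-1].copy();cv2.polylines(im,[cv2.convexHull((np.array([proj(w,q) for q in pts('rose',*p)])).astype(np.int32))],True,(255,0,0),1);cv2.imwrite('pics/w12o.png',im)
E
```

```text
rose 0.4438 -0.1289 yaw deg 26.8 err 0.061 [2029]
t 22.45 tcp [ 0.4427 -0.129   0.1499] tool y at -27.0 j7 -0.26 -> move [0.0005 0.001  0.1399] rz -53.8
t 22.45 tcp [ 0.4427 -0.129   0.1499] tool y at -27.0 j7 -0.26 -> move [0.0005 0.001  0.1399] rz 66.2
t 22.45 tcp [ 0.4427 -0.129   0.1499] tool y at -27.0 j7 -0.26 -> move [0.0005 0.001  0.1399] rz 6.2
```

View pics/w12o.png

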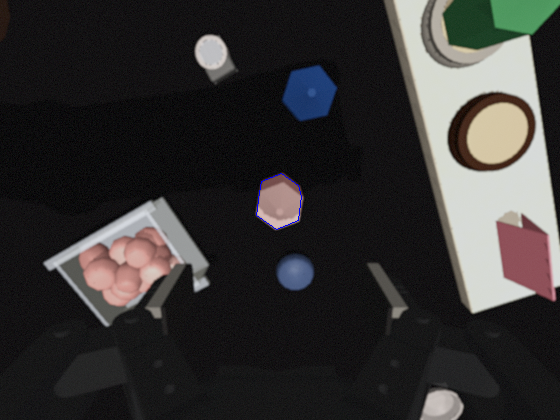

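Rose is at (280,203), 6° off the fingers, with the tray edge and blue tower clear. I'll grasp with a smaller opening.

{"name": "arm_command", "arguments": {"commands": [0.0005,0.001,0.03,0,0,6,0.7,0.0005,0.001,0.06,0,0,6,0.65,0.0005,0.001,0.06,0,0,6,0.65,0.0005,0.001,0.09,0,0,6,0.65,0.0005,0.001,0.12,0,0,6,0.65,0.0005,0.001,0.138,0,0,6,0.65,0.0005,0.001,0.139,0,0,6,0.65,0.0005,0.001,0.139,0,0,6,0.65]}}

```text
t: 23.25
eef_pos: [0.4445, -0.1292, 0.0119]
tool_rot: [0.0, 0.879, 0.477, 0.0]
contact_force: [0.5, -0.3, 0.6]
gripper_width: 0.652
grasp_force: 0.0
```

{"name": "arm_command", "arguments": {"commands": [0,0,0,0,0,0,0.5,0,0,0,0,0,0,0.2,0,0,0,0,0,0,0.2,0,0,0,0,0,0,0.2,0,0,0,0,0,0,0.2,0,0,0,0,0,0,0.2]}}

```text
t: 23.85
eef_pos: [0.4449, -0.1294, 0.0127]
tool_rot: [0.001, 0.879, 0.477, 0.001]
contact_force: [-0.3, 0.3, 5.2]
gripper_width: 0.404
grasp_force: 40.1
```

{"name": "arm_command", "arguments": {"commands": [0,0,-0.02,0,0,0,0.2,0,0,-0.05,0,0,0,0.2,0,0,-0.09,0,0,0,0.2,0,0,-0.12,0,0,0,0.2,0,0,-0.12,0,0,0,0.2,0,0,-0.12,0,0,0,0.2]}}

```text
t: 24.45
eef_pos: [0.444, -0.1291, 0.1322]
tool_rot: [0.001, 0.879, 0.477, 0.001]
contact_force: [-0.9, 0.1, -0.7]
gripper_width: 0.409
grasp_force: 40.5
```

```bash
python3 - <<'E'
from fit import *
goto(.6205,-.154,.13,-13)
E
```

```text
t 24.45 tcp [ 0.444  -0.1291  0.1322] tool y at -33.0 j7 -0.34 -> move [0.0753 0.1616 0.0026] rz -20.0
```

{"name": "arm_command", "arguments": {"commands": [0.015,0.032,0,0,0,-4,0.2,0.031,0.067,0,0,0,-8,0.2,0.046,0.1,0,0,0,-12,0.2,0.062,0.134,0,0,0,-16,0.2,0.072,0.155,0,0,0,-20,0.2,0.075,0.161,0,0,0,-20,0.2,0.075,0.161,0,0,0,-20,0.2,0.075,0.161,0,0,0,-20,0.2]}}

```text
t: 25.25
eef_pos: [0.6176, -0.1539, 0.1301]
tool_rot: [-0.001, 0.783, 0.622, -0.001]
contact_force: [0.1, -0.1, -2.0]
gripper_width: 0.4
grasp_force: 40.5
```

{"name": "arm_command", "arguments": {"commands": [0,0,0.03,0,0,0,0.2,0,0,0.06,0,0,0,0.2,0,0,0.074,0,0,0,0.2,0,0,0.078,0,0,0,0.2,0,0,0.078,0,0,0,0.2,0,0,0.078,0,0,0,0.2]}}

```text
t: 25.85
eef_pos: [0.6203, -0.1543, 0.0547]
tool_rot: [0.001, 0.783, 0.622, 0.001]
contact_force: [0.5, -0.0, -0.7]
gripper_width: 0.406
grasp_force: 40.5
```

```bash
python3 - <<'E'
from fit import *
s=snap('scene','s13');d=snap('side','d13');goto(.6205,-.154,.0468,-13)
cv2.imwrite('pics/m13.png',np.hstack([cv2.resize(s['img'][180:300,190:310,::-1],None,fx=3.3,fy=3.3,interpolation=2),cv2.resize(d['img'][110:230,220:340,::-1],None,fx=3.3,fy=3.3,interpolation=2)]))
E
```

```text
t 25.95 tcp [ 0.6204 -0.1543  0.0547] tool y at -13.0 j7 0.01 -> move [0.0003 0.0001 0.0079] rz -0.0
```

View pics/m13.png

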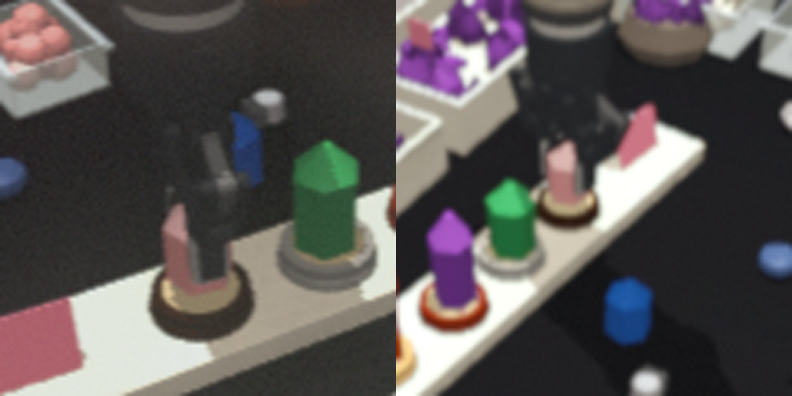

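Rose hovers 8 mm over the dark base and is centred within about 2 mm. I'll set it down, release and rise.

{"name": "arm_command", "arguments": {"commands": [0.001,0,0.002,0,0,0,0.2,0.001,0,0.004,0,0,0,0.2,0.001,0,0.006,0,0,0,0.2,0.001,0,0.008,0,0,0,0.2,0.001,0,0.008,0,0,0,0.2,0.001,0,0.008,0,0,0,0.2]}}

```text
t: 26.55
eef_pos: [0.6197, -0.153, 0.0466]
tool_rot: [-0.0, 0.783, 0.622, 0.0]
contact_force: [-5.3, 1.5, 11.3]
gripper_width: 0.404
grasp_force: 41.7
```

{"name": "arm_command", "arguments": {"commands": [0,0,0,0,0,0,0.44,0,0,0,0,0,0,0.5,0,0,0,0,0,0,0.57,0,0,0,0,0,0,0.65,0,0,0,0,0,0,0.7,0,0,0,0,0,0,0.7]}}

```text
t: 27.15
eef_pos: [0.6196, -0.1531, 0.0452]
tool_rot: [-0.0, 0.783, 0.622, -0.0]
contact_force: [-0.3, 0.0, -0.1]
gripper_width: 0.698
grasp_force: 0.0
```

{"name": "arm_command", "arguments": {"commands": [0,0,-0.02,0,0,0,0.7,0,0,-0.05,0,0,0,0.7,0,0,-0.1,0,0,0,0.7,0,-0.05,-0.15,0,0,0,0.7,0,-0.1,-0.17,0,0,0,0.7,0,-0.15,-0.17,0,0,0,0.7,0,-0.15,-0.17,0,0,0,0.7]}}

```text
t: 27.85
eef_pos: [0.47, -0.1189, 0.2162]
tool_rot: [-0.0, 0.783, 0.622, 0.0]
contact_force: [-0.7, -0.5, -0.6]
gripper_width: 0.7
grasp_force: 0.0
```

```bash
python3 - <<'E'
from fit import *
s=snap('scene','s14');d=snap('side','d14')
print(get_obs()['t'])
cv2.imwrite('pics/m14.png',np.hstack([cv2.resize(s['img'][150:310,190:390,::-1],None,fx=2,fy=2,interpolation=2),cv2.resize(d['img'][110:270,160:340,::-1],None,fx=2.2,fy=2,interpolation=2)]))
E
```

```text
27.95
```

View pics/m14.png

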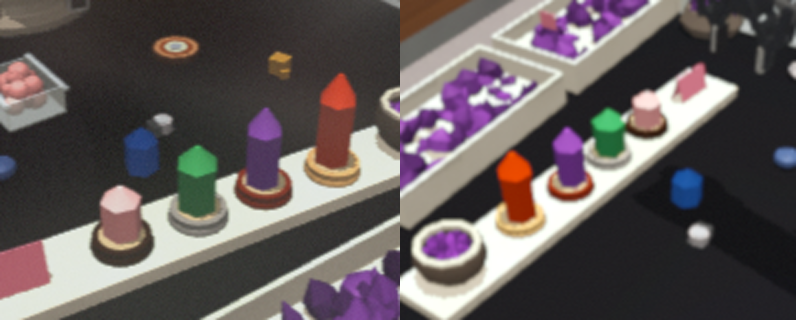

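Both views show all four towers upright and centred on their bases, in order of height, and the gripper is clear.

```bash
python3 -c "
from station import hand_in
print(hand_in())"
```

```text
the job is handed in; nothing more can be done
None
```

The job is handed in: from the geode outward, jasper, amethyst, green and rose stand upright and centred on the light, red, grey and dark bases, done in about 28 s of the 109 s allowed; the hand-in returned no verdict, so this rests on the final camera views.

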